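Prime the leak-test hand pump until its pin is out

TASK

Pressurise the hand pump for a leak test: with the fingertips push its red-knobbed vent lever all the way over to the back to shut the vent, and only then press the blue plunger right down and let it come right up, again and again, until the orange indicator pin stands fully out with its green band showing. Only push: do not touch the pin itself, lift nothing, and leave the bottle, the spanner and the vial where they are. Finish with the vent still shut and the plunger let up.

Things in the scene. Friction and masses are not known exactly. Their poses are not given: they have to be found in the camera images.
- pump: The hand pump, fixed to the bench, 140 mm (its x) by 260 mm (its y). Origin: centre of its underside; x to its back, y to its left, z up. Left part (y -25 to 130 mm): white block 90 mm high with the plunger (x 0, y 80) and the pin (x 35, y 0). Right part (y -130 to -25): grey step 50 mm high with the vent lever (x 0, y -80). A brass fitting sticks out 36 mm at the back.
- plunger (a joint): Downward travel of the plunger, m: 0 up, 0.020 right down (hard stop). A spring lifts it, about 5 N at the top and 9 N at the bottom; with drag, pressing at 50 mm/s takes about 12 N. Let go, it is up again within about 0.5 s.
- plunger_top (a point): Centre of the flat top of the blue plunger head, a disc 44 mm across and 10 mm thick; 126 mm above the bench when up, 106 mm when down.
- vent (a joint): Angle of the vent lever, rad: 0 leaning 0.55 rad to the pump's front (-x), open; 1.1 leaning 0.55 rad to its back (+x), shut, at a hard stop. It turns about the pump's y axis through a pivot 66 mm above the bench at x 0, y -80 mm, needs about 2 N at the knob and stays where it is left. Starts at 0 to 0.25.
- vent_knob (a point): Centre of the red ball knob, 20 mm across, on the 11 mm thick steel vent lever, 62 mm from its pivot; 119 mm above the bench at both ends of its swing, 128 mm when upright. The lever rises from a steel block 34 mm (x) by 40 mm (y), top 70 mm above the bench.
- pin: The upright indicator pin, 10 mm thick, orange, green from 37 mm below its tip. Origin: centre of the tip, 97 to 107 mm above the bench at first, 139 mm when fully out (one stroke short: about 131). A ratchet lifts it as the plunger goes down, 8.5 mm a full stroke (8 to 20 the first), and holds it as the plunger returns; let the plunger right up before each stroke. 3 to 5 strokes; more do no harm.
- solvent: Amber bottle, 68 mm across, 150 mm tall, standing loose to the left of the pump. Origin: centre of its underside. Leave it alone.
- spanner: Steel spanner 160 mm long lying loose in front of the pump. Origin: underside, near the middle. Leave it alone.
- vial: Small glass vial with white cap, 28 mm across, 50 mm tall, standing loose to the right of the pump. Origin: centre of its underside. Leave it alone.

How it is judged:
On the way, in this order (a step that is already met when the one before it is completed fails the run):
1. the vent lever is pushed shut (value of joint vent above 1 rad), for 0.1 s.
2. the plunger is pressed right down (value of joint plunger above 0.016 m), for 0.02 s.
3. the plunger is let up again (value of joint plunger below 0.004 m), for 0.02 s.
4. after more strokes the pin is fully out (z of pin in the frame of pump above 0.1355 m), for 0.02 s.
At the end, for the whole second after the job is handed in: the pin's tip is at least 135.5 mm above the pump's underside (fully out is 139.5 mm), the plunger is up (within 3 mm), the vent lever is shut (beyond 1.0 of 1.1 rad), and the bottle, spanner and vial are within 20 mm of where they began (z of pin in the frame of pump above 0.1355 m and value of joint plunger below 0.003 m and value of joint vent above 1 rad and distance of each of solvent, spanner, vial from where it was at the start of the episode below 0.02 m); the robot touches nothing.
It fails at once if the plunger is pressed (more than 5 mm) while the vent is open (value of joint plunger above 0.005 m and value of joint vent below 0.95 rad).
It fails at once if the robot touches the indicator pin (contact force between pin and the fingers above 0.5 N or contact force between pin and the arm above 0.5 N).
It fails at once if the bottle is moved, lifted or tipped (distance of solvent from where it was at the start of the episode above 0.025 m or angle between solvent's own z axis and vertical above 0.3 rad).
It fails at once if the vial is moved, lifted or tipped (distance of vial from where it was at the start of the episode above 0.025 m or angle between vial's own z axis and vertical above 0.3 rad).
It fails at once if the spanner is moved or lifted (distance of spanner from where it was at the start of the episode above 0.025 m).
It also fails if it takes over 48 s, if anything falls off the work surface, if the arm or the gripper's body presses on something with over 40 N, if the wrist force passes 120 N, or if a joint passes its speed limit or range.

ROBOT

A 6-joint arm with a two-finger parallel gripper is mounted at the origin on the work surface. World frame = base frame: x ahead of the robot, y to its left, z up, the work surface at z = 0. Lengths are in m, angles in rad, forces in N, time in s.
With the tool pointing down it reaches from about 0.375 to 0.9 m from the base axis. Payload 3.1 kg.
Tool frame: the origin (TCP) lies between the finger pads; the fingertips stand 17 mm ahead of it and the grasp point (between the pads) lies 2 mm behind it; z points along the fingers, y is the line along which they close (so a half turn about z gives the same grasp; the last joint's range is limited). The gripper opens to 85 mm and grips with 20 to 120 N. Pads are 22 mm wide; open, the fingers measure 114 mm over their backs; the gripper's body (76 mm by 85 mm) begins 54 mm behind the grasp point. The pads swing forward as they close: fully open they stand 13 mm farther back than shut.
Start: joints at [-1.47, 0.527, 1.433, -0, 1.181, -0.178], TCP at [0.173, -0.601, 0.248] pointing down, gripper open.
Joint ranges: [-3.08, 3.08], [-0.75, 2.2], [0.22, 2.44], [-1.43, 4.57], [0, 2.65], [-2.85, 2.85]. Speed limits (rad/s): [2.79, 2.79, 3.14, 3.14, 3.14, 3.14].

INTERFACE

Orientations are given as a unit quaternion [x, y, z, w].
In Python, from station import sense, vision, order gives the robot as it stands.
- The arm moves only by the shell command python3 -m crank 'ROWS' [OPENING] [FORCE]. ROWS is JSON, a list of rows, each an object with "dp": the shift along the world's x, y, z in units of 30 mm (1.0 is 30 mm), a list of three; "angular": the turn, a rotation vector about the world's x, y, z in degrees, a list of three. In form: [{"dp": [dx, dy, dz], "angular": [ax, ay, az]}, ...]. A call has 1 to 20 rows; each row shifts and turns the commanded pose from where the row before left it; what a row does not reach is not made up. A row lasts 1/10 s, in which the tool goes at most 50 mm and 8.59 degrees, less where a joint would pass 70% of its speed; a pose out of reach is approached as far as the arm can. A call is refused whole if a number of a shift passes 1 or a number of a turn 8.59, either way. A call with a gripper value outside its range is refused whole. OPENING is the closure, from 0 (fully open) to 1 (shut), set as the call begins (- or left out, the last holds). The fingers move at their own pace and stop on an object; FORCE is the grip in N (left out, the last holds). Time passes only in rows, so rows that do not move let the fingers close. It gives the time, the measured TCP pose, the force, the opening and the grip force at its end, in the units of the state.
- sense(): the state, without advancing time (a new reading comes with each control period).
- vision.snapshot(name): name is "scene" or "top" or "wrist"; returns a dict with "image" (480x640x3 uint8, blue, green, red), "range_z" (480x640 float32, m along the optical axis (not along the pixel's ray), 0 where there is no reading), "mtx" (3x3 intrinsics, pixels), "dist" ([k1, k2, p1, p2, k3] as OpenCV has them; the pictures are not rectified), "pose" (4x4, takes a point from camera to world coordinates); the wrist camera has in their place "mount" (4x4, takes a point from camera to tool coordinates, whose origin is the TCP and whose axes are the flange's). Camera axes: x right, y down, z forward; pixel columns grow to the right and rows downward; lengths in m; the calibration is good to about 2 mm. A picture is of the moment at which its call begins: read the wrist's pose just before it.
- order.sign_off(): hands the job in; it is judged then, once.
The state is a dict: "t": time; "q": joint angles; "qd": joint speeds; "tau": joint torques, N m; "tcp_pos": TCP position; "tool_rot": TCP orientation; "force": force on the tool from outside, world axes, zero at the start; "ft_torque": the same for the moment, N m; "finger_gap": opening from 0.0 (shut) to 1.0 (fully open); "gripper_force": force on a finger pad.
Only numpy, scipy, OpenCV 4.12 (cv2) and the standard library are available. Lean on these libraries where they do the work, as an engineer would, in place of code of your own. Each camera call takes 0.05 s, during which the arm holds its last target. There are 200 camera calls.

## Working session

There is one attempt and no reset: what is moved stays moved. The work goes in short steps, Python scripts to look and compute and a shell command to move; the robot and the scene stay as the last step left them, time stands still between calls to the robot, and variables do not carry over. Pictures are saved under pics/ and viewed, at most 10 in all, crops included, and the job is handed in when it is done.

```bash
mkdir -p pics; ls
cat > h.py <<'E'
import numpy as np, cv2
from station import sense, vision, order
def world(s,u,v,d=None):
    p=cv2.undistortPoints(np.array([[[u,v]]],float),s['mtx'],np.array(s['dist']))[0,0]
    z=s['range_z'][int(v),int(u)] if d is None else d
    return (np.array(s['pose'])@[p[0]*z,p[1]*z,z,1])[:3]
E
python3 - <<'E'
from h import *
import pickle
for n in ("scene","top"):
    s=vision.snapshot(n); cv2.imwrite(f"pics/{n}0.png",s['image']); pickle.dump(s,open(n+".pkl","wb"))
print(sense()['t'],sense()['tcp_pos'],sense()['tool_rot'])
E
```

```text
pics
0.1 [ 0.17257518 -0.60004189  0.24740614] [ 9.90226581e-01  1.39464237e-01  3.40672897e-05 -1.02145029e-03]
```

View pics/top0.png

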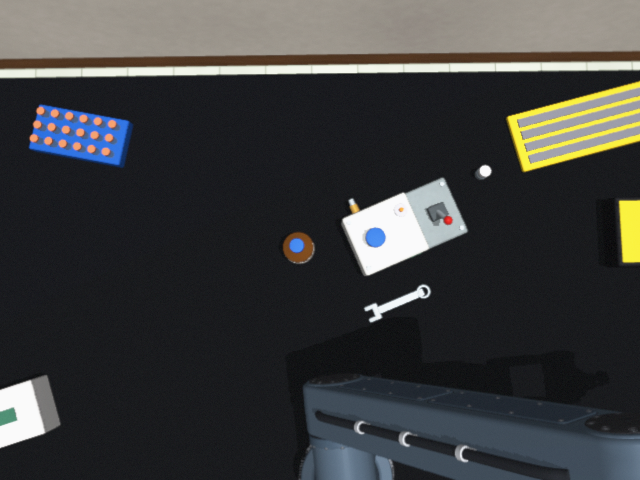

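View pics/scene0.png

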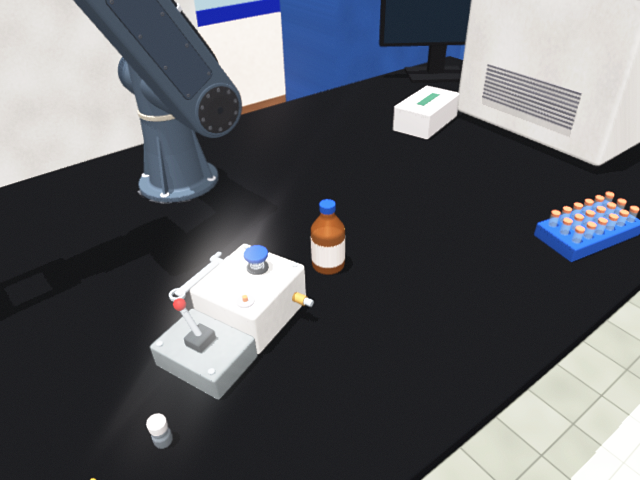

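The top view shows the plunger at (375,237), the pin at (401,210), the red knob at (448,220) leaning to the front, the lever block at (437,212), the bottle at (298,248), the vial at (484,172) and the spanner at about (398,302).

Run:
```python
from h import *
import pickle
s=pickle.load(open("top.pkl","rb"))
hsv=cv2.cvtColor(s['image'],cv2.COLOR_BGR2HSV)
def blob(name,u,v,r,lo,hi):
    m=np.zeros(hsv.shape[:2],np.uint8); cv2.circle(m,(u,v),r,255,-1)
    m&=cv2.inRange(hsv,lo,hi); vs,us=np.nonzero(m)
    P=np.array([world(s,a,b) for a,b in zip(us,vs) if s['range_z'][b,a]>0])
    print(name,len(P),us.mean(),vs.mean(),np.median(P,0).round(4)); return P
pl=blob('plunger',375,237,14,(100,120,50),(130,255,255))
kn=blob('knob',448,220,9,(0,150,80),(8,255,255))
kn2=blob('pin',401,210,6,(5,100,80),(22,255,255))
for n,u,v in [('bottle',297,245),('vial',485,171),('block',437,211),('c1',344,220),('c2',366,274),('c3',443,180),('c4',465,232),('sp1',425,291),('sp2',373,312),('brass',352,203)]:
    print(n,world(s,u,v).round(4))
# Pump top face plane points -> yaw by minAreaRect in world
V,U=np.mgrid[170:285,335:475]; P=np.array([world(s,a,b) for a,b in zip(U.ravel(),V.ravel())])
for nm,z in(('white',.09),('grey',.05)):
    Q=P[abs(P[:,2]-z)<.006][:,:2].astype(np.float32); print(nm,len(Q),cv2.minAreaRect(Q))
```

```text
plunger 287 375.0729166666667 236.96875 [ 0.5397 -0.0677  0.1264]
knob 53 447.58490566037733 219.67924528301887 [ 0.5744 -0.2254  0.13  ]
pin 10 400.8 209.0 [ 0.6031 -0.1286  0.102 ]
bottle [0.5233 0.1002 0.1513]
vial [ 0.6961 -0.3335  0.0483]
block [ 0.6008 -0.2136  0.0752]
c1 [ 0.582  -0.0024  0.0866]
c2 [ 0.4608 -0.0489  0.0899]
c3 [ 0.676  -0.2348  0.0494]
c4 [ 0.5548 -0.2828  0.0437]
sp1 [ 0.4201 -0.193   0.0024]
sp2 [ 0.3731 -0.069   0.007 ]
brass [ 0.6243 -0.0224  0.0558]
white 3799 ((0.5618765950202942, -0.12063144147396088), (0.13994547724723816, 0.2145742028951645), 22.43879508972168)
grey 2190 ((0.5864155292510986, -0.13523311913013458), (0.1730111539363861, 0.2611992657184601), 21.68964195251465)
```

```bash
python3 -m crank '[{"dp":[0.5,0.5,0],"angular":[0,0,2.9]},{"dp":[1,1,0],"angular":[0,0,2.9]},{"dp":[1,1,0],"angular":[0,0,0]},{"dp":[1,1,0],"angular":[0,0,0]},{"dp":[1,1,0],"angular":[0,0,0]},{"dp":[1,1,0],"angular":[0,0,0]},{"dp":[1,1,0],"angular":[0,0,0]},{"dp":[1,1,0],"angular":[0,0,0]},{"dp":[1,1,0],"angular":[0,0,0]},{"dp":[1,1,0],"angular":[0,0,0]},{"dp":[1,1,0],"angular":[0,0,0]},{"dp":[0.9,0.9,0],"angular":[0,0,0]},{"dp":[0.5,0.5,0],"angular":[0,0,0]},{"dp":[0,0,0],"angular":[0,0,0]},{"dp":[0,0,0],"angular":[0,0,0]}]' 1 60
```

```text
t: 1.6
tcp_pos: [0.5293, -0.2423, 0.248]
tool_rot: [0.982, 0.191, -0.001, -0.0]
force: [-0.3, 0.0, 0.4]
finger_gap: 0.003
gripper_force: 0.0
```

```bash
python3 -m crank '[{"dp":[0,0,-0.6],"angular":[0,0,0]},{"dp":[0,0,-0.9],"angular":[0,0,0]},{"dp":[0,0,-0.9],"angular":[0,0,0]},{"dp":[0,0,-0.9],"angular":[0,0,0]},{"dp":[0,0,-0.6],"angular":[0,0,0]},{"dp":[0,0,-0.2],"angular":[0,0,0]},{"dp":[0.31,0.12,0],"angular":[0,0,0]},{"dp":[0.31,0.12,0],"angular":[0,0,0]},{"dp":[0.31,0.12,0],"angular":[0,0,0]},{"dp":[0.31,0.12,0],"angular":[0,0,0]},{"dp":[0.31,0.12,0],"angular":[0,0,0]},{"dp":[0.31,0.12,0],"angular":[0,0,0]},{"dp":[0.31,0.12,0],"angular":[0,0,0]},{"dp":[0,0,0],"angular":[0,0,0]}]'
```

```text
t: 3.0
tcp_pos: [0.5966, -0.2176, 0.1252]
tool_rot: [0.982, 0.19, 0.001, 0.0]
force: [-0.5, 0.2, -1.5]
finger_gap: -0.003
gripper_force: 0.0
```

```bash
python3 -m crank '[{"dp":[0.2,0.08,0],"angular":[0,0,0]},{"dp":[0.15,0.06,0],"angular":[0,0,0]},{"dp":[0,0,0],"angular":[0,0,0]}]'
python3 - <<'E'
from h import *
for n in ("top","scene"):
    s=vision.snapshot(n)
    c=s['image'][130:290,300:520] if n=="top" else s['image'][200:420,120:360]
    cv2.imwrite(f"pics/{n}1.png",cv2.resize(c,None,fx=2.5,fy=2.5))
E
```

```text
t: 3.3
tcp_pos: [0.6055, -0.2139, 0.125]
tool_rot: [0.982, 0.189, -0.0, -0.0]
force: [-0.9, -0.0, 0.4]
finger_gap: 0.002
gripper_force: 0.3
```

View pics/scene1.png

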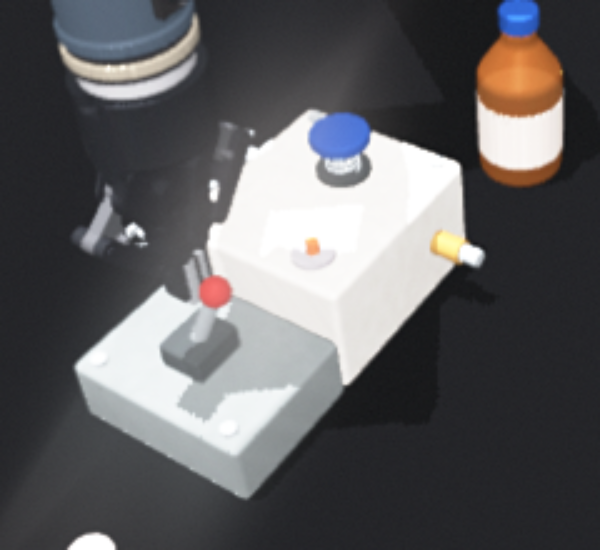

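The lever is now past upright, with the knob at (215,290) in the crop and the fingertips in front of it. The force is only about 1 N, so it isn't at the stop yet and I'll keep pushing.

```bash
python3 -m crank '[{"dp":[0.12,0.05,0],"angular":[0,0,0]},{"dp":[0.09,0.04,0],"angular":[0,0,0]},{"dp":[0,0,0],"angular":[0,0,0]}]';  python3 -m crank '[{"dp":[0.09,0.04,0],"angular":[0,0,0]},{"dp":[0,0,0],"angular":[0,0,0]}]'
```

```text
t: 3.7
tcp_pos: [0.6114, -0.2116, 0.1253]
tool_rot: [0.982, 0.189, -0.0, 0.0]
force: [-1.2, -1.1, 0.3]
finger_gap: -0.003
gripper_force: 1.2
t: 3.9
tcp_pos: [0.6119, -0.2114, 0.1251]
tool_rot: [0.982, 0.19, -0.003, 0.0]
force: [-7.1, -3.8, 2.0]
finger_gap: 0.001
gripper_force: 4.3
```

```bash
python3 -m crank '[{"dp":[0.08,0.03,0],"angular":[0,0,0]},{"dp":[0,0,0],"angular":[0,0,0]},{"dp":[0,0,0],"angular":[0,0,0]}]'; python3 -m crank '[{"dp":[-0.5,-0.2,0],"angular":[0,0,0]},{"dp":[-0.9,-0.36,0],"angular":[0,0,0]},{"dp":[-0.3,-0.12,0.5],"angular":[0,0,0]},{"dp":[0,0,0.9],"angular":[0,0,0]},{"dp":[0,0,0.6],"angular":[0,0,0]},{"dp":[0,0,0],"angular":[0,0,0]}]'
python3 - <<'E'
from h import *
s=vision.snapshot("top"); hsv=cv2.cvtColor(s['image'],cv2.COLOR_BGR2HSV)
m=cv2.inRange(hsv,(0,150,80),(8,255,255)); m[:190]=0;m[240:]=0;m[:,:420]=0;m[:,475:]=0
v,u=np.nonzero(m); print(len(u),u.mean() if len(u) else 0)
P=np.median([world(s,a,b) for a,b in zip(u,v)],0) if len(u) else 0; print(P)
if len(u):
    d=P[:2]-[.5694,-.1419]; xp=d@[.928,.371]; print(xp, np.arcsin(xp/.062)+.55)
cv2.imwrite("pics/scene2.png",cv2.resize(vision.snapshot("scene")['image'][200:420,120:360],None,fx=2.5,fy=2.5))
E
```

```text
t: 4.2
tcp_pos: [0.6121, -0.2112, 0.1251]
tool_rot: [0.982, 0.19, -0.005, -0.0]
force: [-12.4, -7.7, 3.2]
finger_gap: -0.003
gripper_force: 6.9
t: 4.8
tcp_pos: [0.5688, -0.2312, 0.1897]
tool_rot: [0.982, 0.189, 0.004, 0.003]
force: [0.6, -0.1, -0.1]
finger_gap: 0.002
gripper_force: 0.0
48 436.0
[ 0.63004929 -0.2030193   0.12758036]
0.03360728016686525 1.1228781242048798
```

View pics/scene2.png

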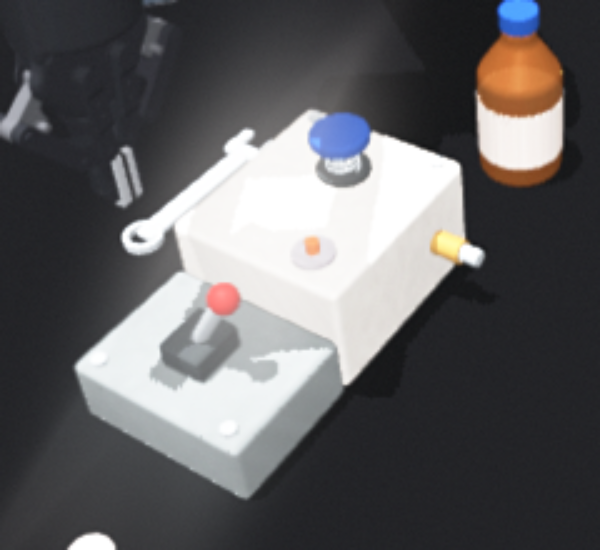

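The lever is fully back: knob at (223,298) in the crop, measured angle about 1.1 rad. Next I move above the plunger.

```bash
python3 -m crank '[{"dp":[-0.08,0.45,0],"angular":[0,0,0]},{"dp":[-0.18,0.95,0],"angular":[0,0,0]},{"dp":[-0.18,0.95,0],"angular":[0,0,0]},{"dp":[-0.18,0.95,0],"angular":[0,0,0]},{"dp":[-0.18,0.95,0],"angular":[0,0,0]},{"dp":[-0.16,0.9,0],"angular":[0,0,0]},{"dp":[0,0.3,-0.4],"angular":[0,0,0]},{"dp":[0,0,-0.6],"angular":[0,0,0]},{"dp":[0,0,0],"angular":[0,0,0]}]'
```

```text
t: 5.8
tcp_pos: [0.5348, -0.0652, 0.1523]
tool_rot: [0.982, 0.19, -0.003, -0.002]
force: [-0.8, 0.7, -0.3]
finger_gap: -0.001
gripper_force: 0.0
```

```bash
python3 -m crank '[{"dp":[0.15,-0.07,0],"angular":[0,0,0]},{"dp":[0,0,-0.2],"angular":[0,0,0]},{"dp":[0,0,-0.2],"angular":[0,0,0]},{"dp":[0,0,-0.2],"angular":[0,0,0]},{"dp":[0,0,-0.2],"angular":[0,0,0]},{"dp":[0,0,-0.15],"angular":[0,0,0]},{"dp":[0,0,0],"angular":[0,0,0]},{"dp":[0,0,0],"angular":[0,0,0]}]'
```

```text
t: 6.6
tcp_pos: [0.5421, -0.0692, 0.1278]
tool_rot: [0.982, 0.189, 0.001, 0.001]
force: [-0.6, -0.5, 7.7]
finger_gap: 0.001
gripper_force: 3.7
```

```bash
python3 -m crank '[{"dp":[0,0,-0.15],"angular":[0,0,0]},{"dp":[0,0,-0.1],"angular":[0,0,0]},{"dp":[0,0,0],"angular":[0,0,0]}]'
```

```text
t: 6.9
tcp_pos: [0.5421, -0.0692, 0.1229]
tool_rot: [0.982, 0.189, 0.001, 0.001]
force: [-5.1, 0.7, 24.3]
finger_gap: -0.001
gripper_force: 12.3
```

```bash
python3 -m crank '[{"dp":[0,0,0.5],"angular":[0,0,0]},{"dp":[0,0,0.45],"angular":[0,0,0]},{"dp":[0,0,0],"angular":[0,0,0]},{"dp":[0,0,0],"angular":[0,0,0]},{"dp":[0,0,0],"angular":[0,0,0]},{"dp":[0,0,0],"angular":[0,0,0]},{"dp":[0,0,-0.25],"angular":[0,0,0]},{"dp":[0,0,-0.2],"angular":[0,0,0]},{"dp":[0,0,-0.2],"angular":[0,0,0]},{"dp":[0,0,-0.2],"angular":[0,0,0]},{"dp":[0,0,-0.1],"angular":[0,0,0]},{"dp":[0,0,0],"angular":[0,0,0]},{"dp":[0,0,0],"angular":[0,0,0]}]'
```

```text
t: 8.2
tcp_pos: [0.5418, -0.0686, 0.1229]
tool_rot: [0.982, 0.19, 0.001, 0.001]
force: [-5.4, 1.4, 29.7]
finger_gap: -0.001
gripper_force: 14.9
```

```bash
python3 -m crank '[{"dp":[0,0,0.5],"angular":[0,0,0]},{"dp":[0,0,0.45],"angular":[0,0,0]},{"dp":[0,0,0],"angular":[0,0,0]},{"dp":[0,0,0],"angular":[0,0,0]},{"dp":[0,0,0],"angular":[0,0,0]},{"dp":[0,0,0],"angular":[0,0,0]},{"dp":[0,0,0],"angular":[0,0,0]}]'
python3 - <<'E'
from h import *
s=vision.snapshot("scene"); cv2.imwrite("pics/scene3.png",cv2.resize(s['image'][200:420,120:360],None,fx=2.5,fy=2.5))
E
```

```text
t: 8.9
tcp_pos: [0.5409, -0.0683, 0.147]
tool_rot: [0.982, 0.189, -0.001, -0.0]
force: [0.3, -0.3, 0.2]
finger_gap: 0.001
gripper_force: 0.0
```

View pics/scene3.png

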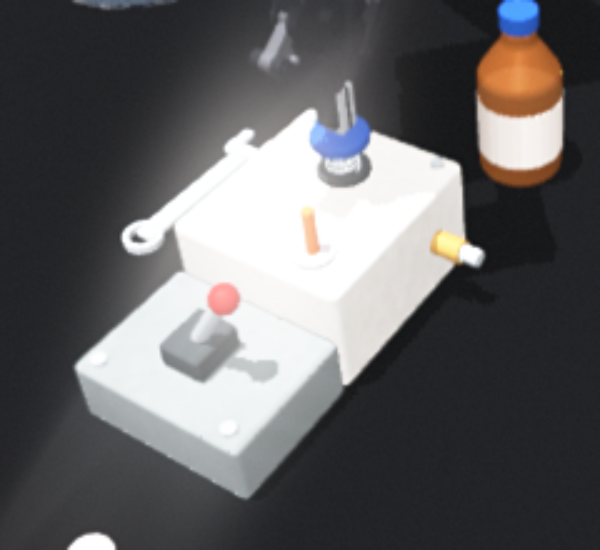

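The pin has risen to a tip at (308,212) in the crop, all orange so far. The plunger is up and the lever is still back. Three more strokes take it to five, the maximum stated.

```bash
python3 -m crank '[{"dp":[0,0,-0.25],"angular":[0,0,0]},{"dp":[0,0,-0.2],"angular":[0,0,0]},{"dp":[0,0,-0.2],"angular":[0,0,0]},{"dp":[0,0,-0.2],"angular":[0,0,0]},{"dp":[0,0,-0.1],"angular":[0,0,0]},{"dp":[0,0,0],"angular":[0,0,0]},{"dp":[0,0,0],"angular":[0,0,0]}]'; python3 -m crank '[{"dp":[0,0,0.5],"angular":[0,0,0]},{"dp":[0,0,0.45],"angular":[0,0,0]},{"dp":[0,0,0],"angular":[0,0,0]},{"dp":[0,0,0],"angular":[0,0,0]},{"dp":[0,0,0],"angular":[0,0,0]},{"dp":[0,0,0],"angular":[0,0,0]},{"dp":[0,0,0],"angular":[0,0,0]},{"dp":[0,0,-0.25],"angular":[0,0,0]},{"dp":[0,0,-0.2],"angular":[0,0,0]},{"dp":[0,0,-0.2],"angular":[0,0,0]},{"dp":[0,0,-0.2],"angular":[0,0,0]},{"dp":[0,0,-0.1],"angular":[0,0,0]},{"dp":[0,0,0],"angular":[0,0,0]},{"dp":[0,0,0],"angular":[0,0,0]}]'; python3 -m crank '[{"dp":[0,0,0.5],"angular":[0,0,0]},{"dp":[0,0,0.45],"angular":[0,0,0]},{"dp":[0,0,0],"angular":[0,0,0]},{"dp":[0,0,0],"angular":[0,0,0]},{"dp":[0,0,0],"angular":[0,0,0]},{"dp":[0,0,0],"angular":[0,0,0]},{"dp":[0,0,0],"angular":[0,0,0]},{"dp":[0,0,-0.25],"angular":[0,0,0]},{"dp":[0,0,-0.2],"angular":[0,0,0]},{"dp":[0,0,-0.2],"angular":[0,0,0]},{"dp":[0,0,-0.2],"angular":[0,0,0]},{"dp":[0,0,-0.1],"angular":[0,0,0]},{"dp":[0,0,0],"angular":[0,0,0]},{"dp":[0,0,0],"angular":[0,0,0]}]'
```

```text
t: 9.65
tcp_pos: [0.5421, -0.0687, 0.1229]
tool_rot: [0.982, 0.19, 0.001, 0.001]
force: [-5.3, 1.5, 27.8]
finger_gap: 0.002
gripper_force: 13.7
t: 11.05
tcp_pos: [0.542, -0.0687, 0.1229]
tool_rot: [0.982, 0.19, 0.001, 0.001]
force: [-6.9, 2.6, 28.5]
finger_gap: -0.002
gripper_force: 14.1
t: 12.45
tcp_pos: [0.542, -0.0687, 0.1229]
tool_rot: [0.982, 0.19, 0.001, 0.001]
force: [-5.8, 1.2, 28.3]
finger_gap: -0.002
gripper_force: 14.0
```

```bash
python3 -m crank '[{"dp":[0,0,0.5],"angular":[0,0,0]},{"dp":[0,0,0.9],"angular":[0,0,0]},{"dp":[0,0,0.9],"angular":[0,0,0]},{"dp":[0,0,0.9],"angular":[0,0,0]},{"dp":[0,0,0.5],"angular":[0,0,0]},{"dp":[0,0,0],"angular":[0,0,0]},{"dp":[0,0,0],"angular":[0,0,0]}]'
python3 - <<'E'
from h import *
s=vision.snapshot("scene"); cv2.imwrite("pics/scene4.png",cv2.resize(s['image'][200:450,120:360],None,fx=2.4,fy=2.4))
# tip height: fixed pin x,y, row of topmost orange pixel
hsv=cv2.cvtColor(s['image'],cv2.COLOR_BGR2HSV); m=cv2.inRange(hsv,(3,110,120),(22,255,255)); m[:250]=0;m[310:]=0;m[:,:235]=0;m[:,255:]=0
v,u=np.nonzero(m); print(len(v), v.min(), u[v==v.min()].mean())
T=np.linalg.inv(np.array(s['pose']))
for z in(.1315,.1395):
    R,_=cv2.Rodrigues(T[:3,:3]); print(z,cv2.projectPoints(np.array([[.6031,-.1286,z]]),R,T[:3,3],s['mtx'],np.array(s['dist']))[0].ravel())
E
```

```text
t: 13.15
tcp_pos: [0.5409, -0.0683, 0.2295]
tool_rot: [0.982, 0.189, -0.0, -0.0]
force: [-1.5, 0.4, -0.9]
finger_gap: -0.004
gripper_force: 0.0Traceback (most recent call last):
  File "<stdin>", line 5, in <module>
    return umr_minimum(a, axis, None, out, keepdims, initial, where)
ValueError: zero-size array to reduction operation minimum which has no identity
```

View pics/scene4.png

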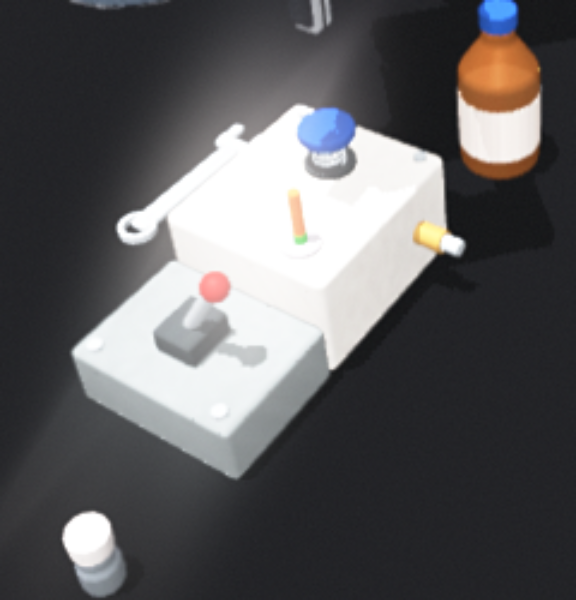

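The green band now shows at the foot of the pin, (300,238) in the crop, with the tip at (294,192). One extra stroke does no harm and will show whether the pin has topped out.

```bash
python3 -m crank '[{"dp":[0,0,-0.5],"angular":[0,0,0]},{"dp":[0,0,-0.9],"angular":[0,0,0]},{"dp":[0,0,-0.9],"angular":[0,0,0]},{"dp":[0,0,-0.45],"angular":[0,0,0]},{"dp":[0,0,-0.25],"angular":[0,0,0]},{"dp":[0,0,-0.2],"angular":[0,0,0]},{"dp":[0,0,-0.2],"angular":[0,0,0]},{"dp":[0,0,-0.2],"angular":[0,0,0]},{"dp":[0,0,-0.1],"angular":[0,0,0]},{"dp":[0,0,0],"angular":[0,0,0]},{"dp":[0,0,0],"angular":[0,0,0]}]'; python3 -m crank '[{"dp":[0,0,0.5],"angular":[0,0,0]},{"dp":[0,0,0.9],"angular":[0,0,0]},{"dp":[0,0,0.9],"angular":[0,0,0]},{"dp":[0,0,0.9],"angular":[0,0,0]},{"dp":[0,0,0.5],"angular":[0,0,0]},{"dp":[0,0,0],"angular":[0,0,0]},{"dp":[0,0,0],"angular":[0,0,0]}]'
python3 - <<'E'
from h import *
s=vision.snapshot("scene"); cv2.imwrite("pics/scene5.png",cv2.resize(s['image'][200:450,120:360],None,fx=2.4,fy=2.4))
a=cv2.imread("pics/scene4.png").astype(int);b=cv2.imread("pics/scene5.png").astype(int)
print("pin region change",abs(a-b)[175:260,275:320].mean(),abs(a-b)[175:260,275:320].max())
T=np.linalg.inv(np.array(s['pose'])); R,_=cv2.Rodrigues(T[:3,:3])
for z in(.1315,.1395):
    p=cv2.projectPoints(np.array([[.6031,-.1286,z]]),R,T[:3,3],s['mtx'],np.array(s['dist']))[0].ravel(); print(z,(p-[120,200])*2.4)
t=vision.snapshot("top")
print(world(t,401,207), [world(t,*q).round(3) for q in((375,237),(297,245),(485,171),(425,291),(373,312))])
E
```

```text
t: 14.3
tcp_pos: [0.5391, -0.0678, 0.1229]
tool_rot: [0.982, 0.19, -0.002, -0.001]
force: [-10.1, 2.3, 33.7]
finger_gap: -0.003
gripper_force: 16.1
t: 15.0
tcp_pos: [0.5409, -0.0683, 0.2296]
tool_rot: [0.982, 0.189, -0.0, -0.0]
force: [-0.0, 0.9, 0.5]
finger_gap: 0.003
gripper_force: 0.0
pin region change 0.09490196078431372 2
0.1315 [293.72509245 198.76080416]
0.1395 [292.30573808 189.68340378]
[ 0.55077808 -0.07157581  0.5478069 ] [array([ 0.517, -0.043,  0.421]), array([0.523, 0.1  , 0.15 ]), array([ 0.696, -0.333,  0.05 ]), array([ 0.42 , -0.194, -0.001]), array([ 0.405, -0.018,  0.671])]
```

```bash
python3 -c "
from station import order; print(order.sign_off())"
```

```text
the job is handed in; nothing more can be done
None
```

I shut the vent first, then gave the plunger six full strokes. The pin is fully out with its green band showing, the plunger is up, the bottle, spanner and vial have not moved, and the job is handed in (no verdict was returned).

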